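# Turn the back-to-front tray and close up the fastener case

### The job

The tray in the open fastener case has been put in back to front: its raised row stands under the low front of the lid, so the lid cannot shut. Lift the tray out, turn it half round and seat it again fully home with the raised row at the hinge side, put every loose bolt from the bench into the raised row (one to a compartment) and every loose nut into the low trough, then press the lid shut until it snaps under its catch. Leave the hex key set, tape measure and spanner where they lie.

Things in the scene. Friction and masses are not known exactly. Their poses are not given: they have to be found in the camera images.
- case: the black plastic fastener case, fixed to the bench: an open tub 164 (x) x 196 (y) mm, rim 34 mm high, walls and floor 5 mm thick, so its cavity is 154 x 186 mm with its floor 5 mm above the bench. Origin: centre of its underside; its x axis points from the catch (front, the robot's side) to the hinge (back).
- lid_hinge (a point): middle of the lid's hinge axis, at x +87 mm, z +34 mm in the case's frame; the axis runs along the case's y. The lid is 173 mm deep, 200 mm wide: its front 56 mm is a low flat panel (outer face 9 mm above the hinge plane, 43 mm above the bench when shut), its back 117 mm a hood (outer face 49 mm above the hinge plane)
- lid (a joint): opening angle of the lid, rad: 0 fully shut, 2.1 at its stop, leaning back past upright. The hinge is stiff (0.12 N m): the lid stays where it is left when well open and sinks when low. It comes to rest on the sprung catch at about 0.07 rad and must then be pressed down on the low front panel near its front edge with about 5 to 8 N to snap in; the catch then holds it at 0.
- lid_edge (a point): middle of the outer face of the lid's low front panel, 8 mm from its front edge, 165 mm from the hinge axis
- tray: the grey stepped plastic tray in the case, 150 (x) x 182 (y) mm, 0.24 to 0.39 kg, balanced on its post, with 2 mm of play all round in the cavity; its outer walls taper to a foot drawn in by 3 mm as a lead. Origin: centre of its underside, 5 mm above the bench when seated. It starts with its +x (raised row) towards the case's front; right way round, its +x points to the hinge.
- tray_grip (a point): centre of the top of the tray's square lifting post: on the tray's middle, 70 mm above its underside; the post is 24 x 24 mm, square to the tray, and its upper 24 mm stand clear above the highest walls, so it can be gripped along the tray's x or y
- raised_row (a point): centre of the floor of the raised row, at x +42, z +26 mm in the tray's frame: three compartments side by side along y, centred at y -60, 0, +60 mm, each 60 (x) x 57 (y) mm inside, wall tops 20 mm above this floor (46 mm above the tray's underside)
- low_row (a point): centre of the floor of the low half, at x -31, z +3 mm in the tray's frame: one long trough, 80 (x) x 175 (y) mm inside, its outer wall tops 15 mm above this floor, the lifting post standing in it at its inner side
- bolt_a: loose steel hex bolt, 34 mm tall, standing head down on the bench; head 22 x 19 mm and 9 mm high, shank about 12 mm thick. Origin: centre of the head's underside, z axis along the shank. May be absent.
- bolt_b: loose steel hex bolt, 37 mm tall, standing head down on the bench; head 22 x 19 mm and 9 mm high, shank about 12 mm thick. Origin: centre of the head's underside, z axis along the shank. May be absent.
- bolt_c: loose steel hex bolt, 40 mm tall, standing head down on the bench; head 22 x 19 mm and 9 mm high, shank about 12 mm thick. Origin: centre of the head's underside, z axis along the shank. May be absent.
- nut_a: loose steel hex nut, 25 x 22 mm, 11 mm high, lying flat on the bench. Origin: centre of its underside, z axis along its bore; its flats face its own y. May be absent.
- nut_b: loose steel hex nut, 25 x 22 mm, 11 mm high, lying flat on the bench. Origin: centre of its underside, z axis along its bore; its flats face its own y. May be absent.
- nut_c: loose steel hex nut, 25 x 22 mm, 11 mm high, lying flat on the bench. Origin: centre of its underside, z axis along its bore; its flats face its own y. May be absent.
- hex_key_set: red and grey folding hex key set, 24 x 72 x 19 mm, lying on the bench; not part of the job
- tape_measure: dark grey tape measure, 70 x 95 x 36 mm, lying on the bench; not part of the job
- spanner: steel combination spanner, 180 x 30 x 6 mm, lying on the bench; not part of the job

How it is judged:
On the way, in this order (a step that is already met when the one before it is completed fails the run):
1. the tray is lifted clear of the case (z of tray in the frame of case above 0.045 m), for 0.1 s.
2. the tray is seated home again with its raised row at the hinge side (horizontal distance between tray and case below 0.006 m and z of tray in the frame of case below 0.009 m and x of raised_row in the frame of case above 0.03 m and angle between tray's own z axis and vertical below 0.05 rad), for 0.2 s.
3. the lid is shut past its catch (value of joint lid below 0.02 rad), for 0.2 s.
At the end, for the whole second after the job is handed in: The lid is shut (within 0.02 rad) and held by its catch; the tray lies home in the case, right way round (within 6 mm of centre, no more than 4 mm high); every bolt that is present lies in the raised row, one to a compartment, and every nut present lies in the low trough; the tray is at rest (all of step 2 and value of joint lid below 0.02 rad and ((x of bolt_a in the frame of tray between 0.01 and 0.074 m and y of bolt_a in the frame of tray between -0.0886 and -0.0306 m and z of bolt_a in the frame of tray between 0.018 and 0.06 m and x of bolt_b in the frame of tray between 0.01 and 0.074 m and y of bolt_b in the frame of tray between -0.029 and 0.029 m and z of bolt_b in the frame of tray between 0.018 and 0.06 m and x of bolt_c in the frame of tray between 0.01 and 0.074 m and y of bolt_c in the frame of tray between 0.0306 and 0.0886 m and z of bolt_c in the frame of tray between 0.018 and 0.06 m) or (x of bolt_a in the frame of tray between 0.01 and 0.074 m and y of bolt_a in the frame of tray between -0.0886 and -0.0306 m and z of bolt_a in the frame of tray between 0.018 and 0.06 m and x of bolt_b in the frame of tray between 0.01 and 0.074 m and y of bolt_b in the frame of tray between 0.0306 and 0.0886 m and z of bolt_b in the frame of tray between 0.018 and 0.06 m and x of bolt_c in the frame of tray between 0.01 and 0.074 m and y of bolt_c in the frame of tray between -0.029 and 0.029 m and z of bolt_c in the frame of tray between 0.018 and 0.06 m) or (x of bolt_a in the frame of tray between 0.01 and 0.074 m and y of bolt_a in the frame of tray between -0.029 and 0.029 m and z of bolt_a in the frame of tray between 0.018 and 0.06 m and x of bolt_b in the frame of tray between 0.01 and 0.074 m and y of bolt_b in the frame of tray between -0.0886 and -0.0306 m and z of bolt_b in the frame of tray between 0.018 and 0.06 m and x of bolt_c in the frame of tray between 0.01 and 0.074 m and y of bolt_c in the frame of tray between 0.0306 and 0.0886 m and z of bolt_c in the frame of tray between 0.018 and 0.06 m) or (x of bolt_a in the frame of tray between 0.01 and 0.074 m and y of bolt_a in the frame of tray between -0.029 and 0.029 m and z of bolt_a in the frame of tray between 0.018 and 0.06 m and x of bolt_b in the frame of tray between 0.01 and 0.074 m and y of bolt_b in the frame of tray between 0.0306 and 0.0886 m and z of bolt_b in the frame of tray between 0.018 and 0.06 m and x of bolt_c in the frame of tray between 0.01 and 0.074 m and y of bolt_c in the frame of tray between -0.0886 and -0.0306 m and z of bolt_c in the frame of tray between 0.018 and 0.06 m) or (x of bolt_a in the frame of tray between 0.01 and 0.074 m and y of bolt_a in the frame of tray between 0.0306 and 0.0886 m and z of bolt_a in the frame of tray between 0.018 and 0.06 m and x of bolt_b in the frame of tray between 0.01 and 0.074 m and y of bolt_b in the frame of tray between -0.0886 and -0.0306 m and z of bolt_b in the frame of tray between 0.018 and 0.06 m and x of bolt_c in the frame of tray between 0.01 and 0.074 m and y of bolt_c in the frame of tray between -0.029 and 0.029 m and z of bolt_c in the frame of tray between 0.018 and 0.06 m) or (x of bolt_a in the frame of tray between 0.01 and 0.074 m and y of bolt_a in the frame of tray between 0.0306 and 0.0886 m and z of bolt_a in the frame of tray between 0.018 and 0.06 m and x of bolt_b in the frame of tray between 0.01 and 0.074 m and y of bolt_b in the frame of tray between -0.029 and 0.029 m and z of bolt_b in the frame of tray between 0.018 and 0.06 m and x of bolt_c in the frame of tray between 0.01 and 0.074 m and y of bolt_c in the frame of tray between -0.0886 and -0.0306 m and z of bolt_c in the frame of tray between 0.018 and 0.06 m)) and x of nut_a in the frame of tray between -0.074 and 0.009 m and y of nut_a in the frame of tray between -0.09 and 0.09 m and z of nut_a in the frame of tray between -0.002 and 0.025 m and x of nut_b in the frame of tray between -0.074 and 0.009 m and y of nut_b in the frame of tray between -0.09 and 0.09 m and z of nut_b in the frame of tray between -0.002 and 0.025 m and x of nut_c in the frame of tray between -0.074 and 0.009 m and y of nut_c in the frame of tray between -0.09 and 0.09 m and z of nut_c in the frame of tray between -0.002 and 0.025 m and linear speed of tray below 0.02 m/s); the robot touches nothing.
It fails at once if the hex key set is moved by more than 3 cm (distance of hex_key_set from where it was at the start of the episode above 0.03 m).
It fails at once if the tape measure is moved by more than 3 cm (distance of tape_measure from where it was at the start of the episode above 0.03 m).
It fails at once if the spanner is moved by more than 3 cm (distance of spanner from where it was at the start of the episode above 0.03 m).
Of bolt_a, bolt_b, bolt_c, nut_a, nut_b, nut_c only 4 to 6 are there at a start; the rules pass over those that are not, and their reading is None.
At some moment in a run one of bolt_a, bolt_b, bolt_c, nut_a, nut_b, nut_c may be knocked a few centimetres aside while the robot is not near it.
It also fails if it takes over 210 s, if anything falls off the work surface, if the arm or the gripper's body presses on something with over 40 N, if the wrist force passes 120 N, or if a joint passes its speed limit or range.

### The arm

A 6-joint arm with a two-finger parallel gripper is mounted at the origin on a cart in front of the work surface, level with it; the furniture and walls round the work are solid. World frame = base frame: x ahead of the robot, y to its left, z up, the work surface at z = 0. Lengths are in m, angles in rad, forces in N, time in s.
With the tool pointing down it reaches from about 0.25 to 0.775 m from the base axis. Payload 4 kg.
Tool frame: the origin (TCP) lies between the finger pads; the fingertips stand 25 mm ahead of it and the grasp point (between the pads) lies 6 mm ahead of it (robot.tip_reach is the z of the fingertips in the tool frame, in m); z points along the fingers, y is the line along which they close (so a half turn about z gives the same grasp; the last joint's range is limited). The gripper opens to 94 mm and grips with 3 to 60 N. Pads are 16 mm wide; open, the fingers measure 119 mm over their backs; the gripper's body (75 mm by 177 mm) begins 78 mm behind the grasp point.
Start: joints at [1.239, 0.087, 1.371, -0, 1.684, -0.103], TCP at [0.125, 0.536, 0.231] pointing down, gripper open.
Joint ranges: [-3.1, 3.1], [-0.76, 2.03], [0.27, 2.55], [-1.08, 4.22], [0.17, 2.65], [-2.57, 2.57]. Speed limits (rad/s): [2.79, 2.79, 3.14, 3.14, 3.14, 3.14].

### API

Orientations are given as [roll, pitch, yaw] about the fixed x, y, z axes, in that order (R = Rz(yaw) Ry(pitch) Rx(roll)).
In Python, from bench import robot gives the robot as it stands. The module is installed in compiled form; this text tells all that it offers.
- The arm moves only by the shell command python3 -m handwheel 'ROWS'. ROWS is JSON, a list of rows, each a list of 3 entries, a list of its own where there are three numbers: the turn, a rotation vector about the world's x, y, z in units of 90 degrees (1.0 is 90 degrees), then the shift along the world's x, y, z in units of 0.05 m (1.0 is 0.05 m), then the closure, from 0 (fully open) to 1 (shut). A call has 1 to 5 rows; each row shifts and turns the commanded pose from where the row before left it; what a row does not reach is not made up. A row lasts 1/10 s, in which the tool goes at most 50 mm and 8.59 degrees, less where a joint would pass 70% of its speed; a pose out of reach is approached as far as the arm can. A call with a number of a shift or a turn outside -1 to 1 is refused whole. A call with a gripper value outside its range is refused whole. The fingers move at their own pace and stop on an object; the grip force is fixed at half the most. Time passes only in rows, so rows that do not move let the fingers close. It gives the time, the measured TCP pose, the force, the opening and the grip force at its end, in the units of the state.
- robot.get_obs(): the state, without advancing time (a new reading comes with each control period).
- robot.snapshot(name): name is "scene" or "top"; returns (picture, depth): 400x640x3 uint8, red, green, blue; 400x640 float32, m along the optical axis (not along the pixel's ray), 0 where there is no reading.
- robot.calibration(name): a dict with "mtx" (3x3 intrinsics, pixels), "extrinsics" (4x4, takes a point from camera to world coordinates). Camera axes: x right, y down, z forward; pixel columns grow to the right and rows downward; lengths in m; the calibration is good to about 2 mm. A picture is of the moment at which its call begins. calibration takes no time and is no camera call.
- robot.close_job(): hands the job in; it is judged then, once.
Trained networks look in the newest picture that a camera, given by its name, has taken for a name from the list of things; names that differ only in an ending like _2 or _b are one class to them, and where a whole thing is asked for, a point or a joint stands for the part that bears it (a point fixed in the world has none). Each returns a list of dicts, best first, with "p" (0 to 1); they miss things now and then, are a little off and sometimes report something else, mostly with a low value. They report only what shows in the picture. A call takes as long as a camera call.
- robot.boxes_of(query, camera): "bbox" ([left, top, right, bottom] in pixels, round what is visible of it).
The state is a dict: "time": time; "joint_positions": joint angles; "qvel": joint speeds; "joint_torque": joint torques, N m; "tool_pos": TCP position; "ee_rot": TCP orientation; "wrist_force": force on the tool from outside, world axes, zero at the start; "wrist_torque": the same for the moment, N m; "width": finger opening in m; "finger_force": force on a finger pad.
Only numpy, scipy, OpenCV 4.12 (cv2) and the standard library are available. Lean on these libraries where they do the work, as an engineer would, in place of code of your own. Each camera call takes 0.05 s, during which the arm holds its last target. There are 200 camera calls.

## Working session

There is one attempt and no reset: what is moved stays moved. The work goes in short steps, Python scripts to look and compute and a shell command to move; the robot and the scene stay as the last step left them, time stands still between calls to the robot, and variables do not carry over. Pictures are saved under pics/ and viewed, at most 14 in all, crops included, and the job is handed in when it is done.

```bash
mkdir -p pics
cat > h.py <<'E'
import numpy as np, cv2
from bench import robot
def snap(cam,fn=None):
    p,d=robot.snapshot(cam)
    if fn: cv2.imwrite('pics/'+fn,p[:,:,::-1])
    return p,d
def world(cam,d=None,):
    c=robot.calibration(cam);K=np.array(c['mtx']);T=np.array(c['extrinsics'])
    v,u=np.mgrid[0:400,0:640]
    P=np.stack([(u-K[0,2])/K[0,0]*d,(v-K[1,2])/K[1,1]*d,d],-1)
    return P@T[:3,:3].T+T[:3,3]
def proj(cam,X):
    c=robot.calibration(cam);K=np.array(c['mtx']);T=np.linalg.inv(np.array(c['extrinsics']))
    q=K@(T[:3,:3]@np.array(X)+T[:3,3]);return q[:2]/q[2]
E
python3 - <<'E'
from h import *
np.set_printoptions(precision=4,suppress=True)
o=robot.get_obs();print(o['time'],o['tool_pos'],o['ee_rot'],o['width'])
for cam in('top','scene'):
    p,d=snap(cam,cam+'0.png');W=world(cam,d)
    print(cam,np.array(robot.calibration(cam)['extrinsics']))
    for n in('case','tray','lid','bolt_a','nut_a','hex_key_set','tape_measure','spanner','tray_grip'):
        for b in robot.boxes_of(n,cam)[:6]:
            l,t,r,bb=[int(round(x)) for x in b['bbox']]
            u,v=(l+r)//2,(t+bb)//2
            w=W[max(t,0):bb,max(l,0):r].reshape(-1,3)
            print(n,round(b['p'],2),l,t,r,bb,W[min(v,399),min(u,639)],'zmax',np.percentile(w[:,2],97))
E
```

```text
0.0 [0.1246 0.5352 0.2293] [-3.1394 -0.0002  2.9128] 0.09405440065443331
top [[-0.0747 -0.9752  0.2084  0.3306]
 [-0.9972  0.0741 -0.0107  0.3053]
 [-0.005  -0.2086 -0.978   1.1802]
 [ 0.      0.      0.      1.    ]]
case 0.92 339 137 431 266 [0.5482 0.1253 0.0098] zmax 0.18792969053998368
tray 0.95 347 193 432 258 [0.4776 0.1325 0.0782] zmax 0.05416359678649316
lid 0.59 341 136 434 191 [0.6331 0.1182 0.0599] zmax 0.1918329904981313
bolt_a 0.63 277 193 282 203 [0.5708 0.3896 0.035 ] zmax 0.04292242499495174
nut_a 0.45 281 229 290 238 [0.486  0.3816 0.0114] zmax 0.01575481463882
hex_key_set 0.82 261 162 289 172 [0.6541 0.3959 0.0231] zmax 0.023392313745768476
tape_measure 0.67 310 121 338 152 [0.7216 0.2663 0.0386] zmax 0.03961960817011159
tape_measure 0.61 339 138 432 266 [0.5459 0.1254 0.0085] zmax 0.18714156529702905
tape_measure 0.36 218 201 272 248 [0.5173 0.4809 0.0039] zmax 0.00790412371677019
spanner 0.85 217 201 266 242 [0.5259 0.4909 0.0021] zmax 0.008347795717997276
spanner 0.58 264 161 289 174 [0.6556 0.3939 0.0171] zmax 0.023204006103270863
tray_grip 0.67 349 191 430 257
[... 423 characters left out ...]
a 0.66 300 197 308 214 [0.5722 0.3824 0.0237] zmax 0.04147169512074
bolt_a 0.53 272 239 283 258 [0.4404 0.2932 0.0237] zmax 0.038715899055617044
nut_a 0.63 250 180 274 228 [0.5108 0.4653 0.0053] zmax 0.008882993055244174
nut_a 0.41 249 229 260 243 [0.43   0.3667 0.0122] zmax 0.013786439857376527
hex_key_set 0.73 315 186 340 204 [0.6451 0.3906 0.0171] zmax 0.02211546706471982
tape_measure 0.73 252 183 274 228 [0.5086 0.457  0.0081] zmax 0.009817006684973624
tape_measure 0.45 269 223 279 230 [0.4815 0.3683 0.0142] zmax 0.014177087648270916
spanner 0.78 251 178 275 229 [0.5143 0.4663 0.0061] zmax 0.009815804605957172
tray_grip 0.46 305 222 314 239 [0.5274 0.3023 0.0232] zmax 0.03600375074380761
```

Run:
```python
import cv2
for c,(x0,y0,x1,y1) in {'top':(200,100,460,295),'scene':(220,140,480,335)}.items():
    i=cv2.imread(f'pics/{c}0.png')[y0:y1,x0:x1];cv2.imwrite(f'pics/{c}0c.png',cv2.resize(i,(780,585),interpolation=cv2.INTER_CUBIC))
```

```text
(no output)
```

View pics/top0c.png

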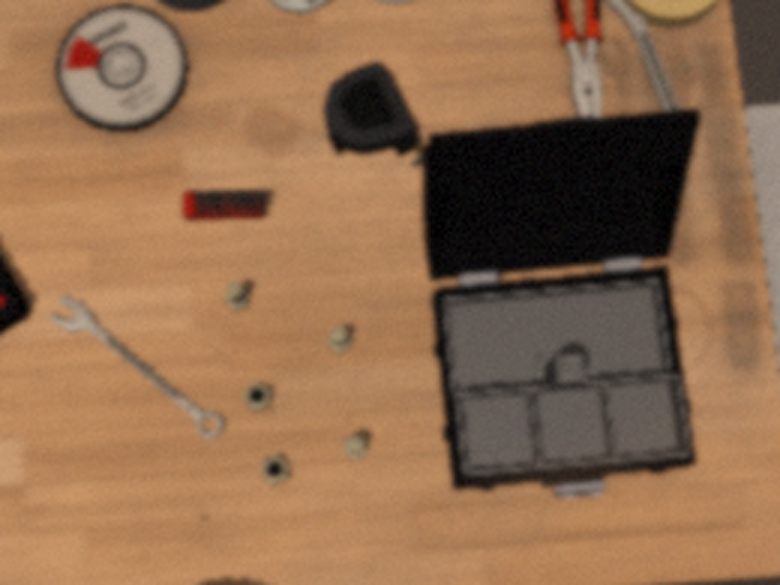

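View pics/scene0c.png

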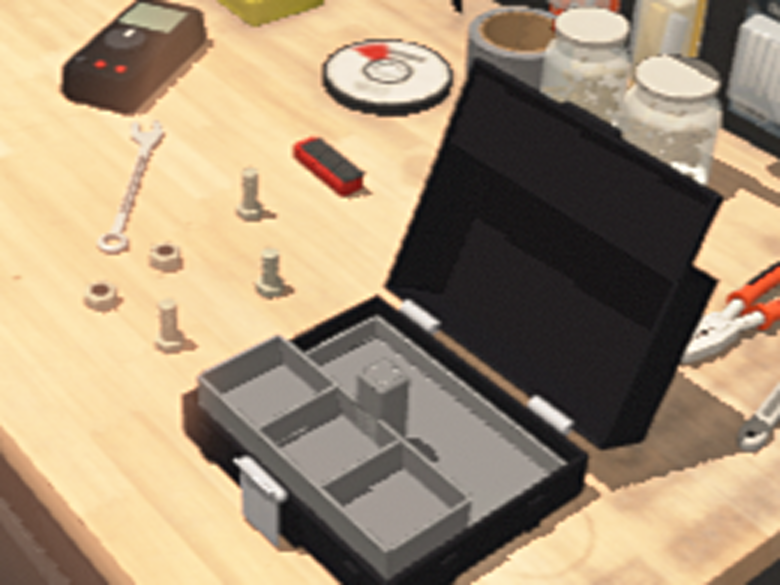

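The top view shows three bolts (crop px (238,294), (341,337), (357,443)) and two nuts ((258,395), (275,468)). The post is at (570,362), and the raised row faces the robot. The scene view agrees with this.

```bash
cat > m.py <<'E'
from h import *
np.set_printoptions(precision=4,suppress=True)
def loose(cam,d=None):
    if d is None: p,d=snap(cam)
    W=world(cam,d)
    m=((W[...,2]>0.007)&(W[...,2]<.07)&(W[...,0]>.33)&(W[...,0]<.62)&(W[...,1]>.23)&(W[...,1]<.47)&(d>0)).astype(np.uint8)
    n,L,s,c=cv2.connectedComponentsWithStats(m)
    for k in range(1,n):
        if s[k,4]<6: continue
        w=W[L==k];zt=np.percentile(w[:,2],95);t=w[w[:,2]>zt-.008]
        print(cam,c[k],s[k,4],'top',zt,'ctr',w.mean(0)[:2],'topctr',np.median(t,0)[:2],'mid',(w.min(0)+w.max(0))[:2]/2)
def hull(cam,lo,hi,box,d=None):
    if d is None: p,d=snap(cam)
    W=world(cam,d);x0,x1,y0,y1=box
    m=(W[...,2]>lo)&(W[...,2]<hi)&(W[...,0]>x0)&(W[...,0]<x1)&(W[...,1]>y0)&(W[...,1]<y1)
    w=W[m];r=cv2.minAreaRect((w[:,:2]*1000).astype(np.float32));print(cam,len(w),'rect',r,'med',np.median(w,0));return w
E
python3 - <<'E'
from m import *
for c in('top','scene'):
    p,d=snap(c);loose(c,d)
    hull(c,.066,.083,(.42,.53,.08,.19),d)
    hull(c,.025,.06,(.36,.60,.0,.25),d)
    hull(c,.045,.058,(.36,.60,.0,.25),d)
    W=world(c,d)
    # lid extents
    m=(W[...,2]>.06)&(W[...,0]>.56)&(W[...,0]<.8)&(W[...,1]<.24)&(W[...,1]>-.02)
    w=W[m];print('lid',w.min(0),w.max(0),np.median(w[w[:,2]>w[:,2].max()-.01],0))
E
```

```text
top [341.9355 183.5161] 31 top 0.06718638101520069 ctr [0.5921 0.2323] topctr [0.5903 0.2328] mid [0.5936 0.2321]
top [277.9796 197.898 ] 49 top 0.042908837974678884 ctr [0.5729 0.3927] topctr [0.5744 0.3938] mid [0.573  0.3929]
top [312.4773 212.6591] 44 top 0.03719162438133278 ctr [0.5301 0.3097] topctr [0.5319 0.3107] mid [0.5323 0.3098]
top [344.5 215.5] 8 top 0.02999856024481684 ctr [0.5166 0.2313] topctr [0.5174 0.2304] mid [0.5164 0.2312]
top [284.8955 231.5373] 67 top 0.01554388228366028 ctr [0.4896 0.3815] topctr [0.4898 0.3815] mid [0.4889 0.3815]
top [258.8182 232.7273] 11 top 0.010961901538757424 ctr [0.492  0.4467] topctr [0.4936 0.4463] mid [0.4915 0.4476]
top [265.7778 237.6667] 9 top 0.01033961532934411 ctr [0.4784 0.4301] topctr [0.4779 0.4297] mid [0.4788 0.4296]
top [266.8333 244.    ] 6 top 0.010240067700274358 ctr [0.4625 0.4283] topctr [0.4624 0.4291] mid [0.4625 0.4279]
top [317.878 248.122] 41 top 0.04099127134600211 ctr [0.4412 0.3029] topctr [0.4422 0.3028] mid [0.4421 0.3039]
top [290.791  255.9701] 67 top 0.015167905560942252 ctr [0.4283 0.3707] topctr [0.
[... 1272 characters left out ...]
9806089946 ctr [0.4259 0.3653] topctr [0.4262 0.3649] mid [0.4264 0.3665]
scene [275.5044 247.5841] 113 top 0.039142928637664554 ctr [0.439  0.2966] topctr [0.4395 0.2974] mid [0.4406 0.2993]
scene 178 rect ((482.76519775390625, 125.42203521728516), (24.0794677734375, 26.479578018188477), 3.7081100940704346) med [0.4797 0.1232 0.0757]
scene 6220 rect ((492.9040832519531, 126.0784912109375), (218.7719268798828, 201.43527221679688), 1.4737515449523926) med [0.458  0.116  0.0348]
scene 1221 rect ((491.57977294921875, 128.40359497070312), (215.6846160888672, 201.039794921875), 0.10022541135549545) med [0.4445 0.1158 0.0506]
lid [0.5812 0.028  0.06  ] [0.664  0.2311 0.1984] [0.6433 0.1229 0.1919]
```

```bash
cat > fit.py <<'E'
from m import *
from scipy.optimize import minimize
def traymodel(x,y):  # tray frame x,y -> height above bench
    z=np.full(x.shape,.008)
    z=np.where(x>11,.031,z)
    wall=(x>8)&((abs(x-10)<2)|(abs(x-73.5)<1.8)|(abs(abs(y)-30)<1.5)|(abs(abs(y)-89.5)<1.8))
    z=np.where(wall,.051,z)
    z=np.where((x<=8)&((x<-71.5)|(abs(y)>88)),.023,z)
    return np.where((abs(x)<12)&(abs(y)<12),.075,z)
def scenemodel(P,p,flip):
    c,s=np.cos(p[2]),np.sin(p[2]);dx,dy=(P[:,0]-p[0])*1e3,(P[:,1]-p[1])*1e3
    x,y=c*dx+s*dy,-s*dx+c*dy
    z=traymodel(-x if flip else x,y)
    ins=(abs(x)<75)&(abs(y)<91);rim=(abs(x)<82)&(abs(y)<98)
    return np.where(ins,z,np.where(rim,.034,0))
def fit(cam,flip,d=None,p0=(.485,.13,.02)):
    if d is None: _,d=snap(cam)
    W=world(cam,d);
    m=(abs(W[...,0]-p0[0]+.015)<.09)&(abs(W[...,1]-p0[1])<.12)&(W[...,2]<.085)&(d>0)
    P=W[m];zo=0
    f=lambda p:np.minimum(abs(P[:,2]-p[3]-scenemodel(P,p,flip)),.012).mean()
    best=None
    for a in(-.02,0.01,.04):
        for dx in(-.006,0,.006):
            for dy in(-.006,0,.006):
                q=[p0[0]+dx,p0[1]+dy,a,.002]
                S=np.array([q]+[[q[i]+(j==i)*[.004,.004,.02,.002][i] for i in range(4)] for j in range(4)])
                r=minimize(f,q,method='Nelder-Mead',options=dict(initial_simplex=S,xatol=1e-5,fatol=1e-7))
                if best is None or r.fun<best.fun: best=r
    print(cam,'x y yaw zoff',best.x,'err',best.fun);return best.x
E
python3 - <<'E'
from fit import *
for c in('top','scene'): fit(c,True)
E
```

```text
top x y yaw zoff [0.485  0.1305 0.018  0.0006] err 0.002818778882441363
scene x y yaw zoff [0.4832 0.1268 0.016  0.0012] err 0.004776173226210989
```

```bash
python3 -m handwheel '[[[0,0,0.04],[0.6,-0.68,0],0],[[0,0,0.04],[0.6,-0.68,0],0],[[0,0,0.04],[0.6,-0.68,0],0],[[0,0,0.037],[0.6,-0.68,0],0]]' >/dev/null
python3 -m handwheel '[[[0,0,0],[0.6,-0.68,0],0],[[0,0,0],[0.6,-0.68,0],0],[[0,0,0],[0.6,-0.68,0],0],[[0,0,0],[0.6,-0.68,0],0]]' >/dev/null
python3 -m handwheel '[[[0,0,0],[0.6,-0.68,0],0],[[0,0,0],[0.6,-0.68,0],0],[[0,0,0],[0.6,-0.68,0],0],[[0,0,0],[0.6,-0.68,0],0]]'
python3 -m handwheel '[[[0,0,0],[0,0,-0.5],0],[[0,0,0],[0,0,-0.5],0],[[0,0,0],[0,0,-0.5],0],[[0,0,0],[0,0,0],0]]'
```

```text
time: 2.4
tool_pos: [0.4858, 0.126, 0.2308]
ee_rot: [3.141, 0.001, -3.124]
wrist_force: [-0.1, 0.4, 0.2]
width: 0.0941
finger_force: 0.0
time: 2.8
tool_pos: [0.4823, 0.1271, 0.1515]
ee_rot: [-3.141, -0.008, -3.124]
wrist_force: [-0.7, -0.1, -0.1]
width: 0.094
finger_force: 0.0
```

```bash
python3 -m handwheel '[[[0,0,0],[0,0,-0.5],0],[[0,0,0],[0,0,-0.5],0],[[0,0,0],[0.02,0.02,-0.45],0],[[0,0,0],[0,0,0],0],[[0,0,0],[0,0,0],0]]'
python3 - <<'E'
from m import *
o=robot.get_obs();print(o['tool_pos'],o['ee_rot'],o['wrist_force'])
for c in('top','scene'): snap(c,c+'1.png')
a=cv2.imread('pics/scene1.png')[190:350,270:470];cv2.imwrite('pics/s1c.png',cv2.resize(a,(700,560),interpolation=cv2.INTER_CUBIC))
E
```

```text
time: 3.3
tool_pos: [0.4864, 0.1289, 0.0843]
ee_rot: [3.141, 0.001, -3.123]
wrist_force: [0.6, 0.5, 0.0]
width: 0.094
finger_force: 0.0
[0.4864 0.1289 0.0843] [ 3.1414  0.0013 -3.1234] [0.6396 0.477  0.0203]
```

View pics/s1c.png

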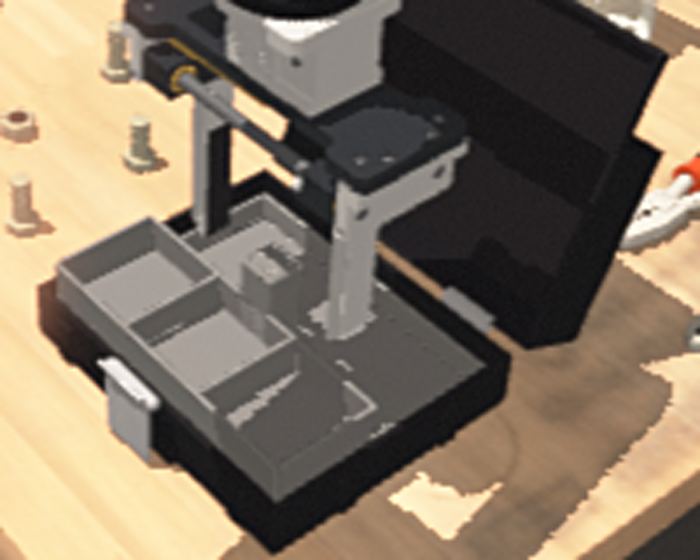

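The fingers stand either side of the post (crop px (265,265)), clear of the divider walls. I'll lower a few mm, grip, and lift a little to test.

```bash
python3 -m handwheel '[[[0,0,0],[-0.04,0,-0.08],0],[[0,0,0],[0,0,0],0],[[0,0,0],[0,0,0],1],[[0,0,0],[0,0,0],1],[[0,0,0],[0,0,0],1]]'
python3 -m handwheel '[[[0,0,0],[0,0,0],1],[[0,0,0],[0,0,0],1],[[0,0,0],[0,0,0],1],[[0,0,0],[0,0,0],1]]'
```

```text
time: 3.9
tool_pos: [0.4838, 0.1287, 0.0791]
ee_rot: [3.141, 0.0, -3.124]
wrist_force: [-0.4, -0.5, 0.7]
width: 0.0737
finger_force: 0.0
time: 4.3
tool_pos: [0.4837, 0.1287, 0.079]
ee_rot: [3.141, -0.0, -3.124]
wrist_force: [-0.2, 0.2, -0.1]
width: 0.0412
finger_force: 0.0
```

```bash
python3 -m handwheel '[[[0,0,0],[0,0,0],1],[[0,0,0],[0,0,0],1],[[0,0,0],[0,0,0],1],[[0,0,0],[0,0,0],1],[[0,0,0],[0,0,0],1]]'
python3 -m handwheel '[[[0,0,0],[0,0,0.15],1],[[0,0,0],[0,0,0.2],1],[[0,0,0],[0,0,0.25],1],[[0,0,0],[0,0,0.3],1],[[0,0,0],[0,0,0.3],1]]'
```

```text
time: 4.8
tool_pos: [0.4837, 0.1285, 0.079]
ee_rot: [-3.141, -0.0, -3.124]
wrist_force: [-0.6, -0.7, -0.8]
width: 0.024
finger_force: 30.0
time: 5.3
tool_pos: [0.4838, 0.1288, 0.1405]
ee_rot: [3.141, 0.001, -3.124]
wrist_force: [-0.6, 0.2, -3.4]
width: 0.0237
finger_force: 30.0
```

```bash
python3 -m handwheel '[[[0,0,0],[0,0,0.3],1],[[0,0,0],[-0.2,0,0.3],1],[[0,0,0],[-0.3,0,0.2],1],[[0,0,0],[-0.3,0,0],1],[[0,0,0],[-0.2,0,0],1]]' >/dev/null
python3 -m handwheel '[[[0,0,-0.04],[-0.2,0,0],1],[[0,0,-0.08],[0,0,0],1],[[0,0,-0.09],[0,0,0],1],[[0,0,-0.09],[0,0,0],1],[[0,0,-0.09],[0,0,0],1]]'
python3 -m handwheel '[[[0,0,-0.09],[0,0,0],1],[[0,0,-0.09],[0,0,0],1],[[0,0,-0.09],[0,0,0],1],[[0,0,-0.09],[0,0,0],1],[[0,0,-0.09],[0,0,0],1]]' >/dev/null
python3 -m handwheel '[[[0,0,-0.09],[0,0,0],1],[[0,0,-0.09],[0,0,0],1],[[0,0,-0.09],[0,0,0],1],[[0,0,-0.09],[0,0,0],1],[[0,0,-0.09],[0,0,0],1]]' >/dev/null
python3 -m handwheel '[[[0,0,-0.09],[0,0,0],1],[[0,0,-0.09],[0,0,0],1],[[0,0,-0.09],[0,0,0],1],[[0,0,-0.09],[0,0,0],1],[[0,0,-0.09],[0,0,0],1]]'
python3 -m handwheel '[[[0,0,-0.09],[0,0,0],1],[[0,0,-0.08],[0,0,0],1],[[0,0,-0.0],[0,0,0],1],[[0,0,0],[0,0,0],1]]'
```

```text
time: 6.3
tool_pos: [0.4236, 0.1287, 0.1793]
ee_rot: [3.141, 0.0, 2.541]
wrist_force: [0.3, -0.0, -4.4]
width: 0.0239
finger_force: 30.0
time: 7.8
tool_pos: [0.4236, 0.1287, 0.1792]
ee_rot: [3.142, 0.0, 0.42]
wrist_force: [0.3, 0.8, -3.3]
width: 0.0238
finger_force: 30.0
time: 8.2
tool_pos: [0.4237, 0.1287, 0.1791]
ee_rot: [3.142, -0.0, 0.162]
wrist_force: [0.8, -0.0, -3.2]
width: 0.0236
finger_force: 30.0
```

```bash
python3 -m handwheel '[[[0,0,-0.06],[0,0,0],1],[[0,0,-0.032],[0,0,0],1],[[0,0,0],[0,0,0],1]]'
python3 - <<'E'
from m import *
for c in('top','scene'): snap(c,c+'2.png')
a=cv2.imread('pics/scene2.png')[130:350,240:480];b=cv2.imread('pics/top2.png')[120:290,320:450]
a=cv2.resize(a,None,fx=1.9,fy=1.9);b=cv2.resize(b,None,fx=2.45,fy=2.45)
o=np.zeros((420,780,3),np.uint8);o[:a.shape[0],:a.shape[1]]=a;o[:b.shape[0],458:458+b.shape[1]]=b[:420]
cv2.imwrite('pics/c2.png',o)
E
```

```text
time: 8.5
tool_pos: [0.4237, 0.1287, 0.179]
ee_rot: [3.141, 0.0, 0.017]
wrist_force: [0.6, 0.7, -4.1]
width: 0.0239
finger_force: 30.0
```

View pics/c2.png

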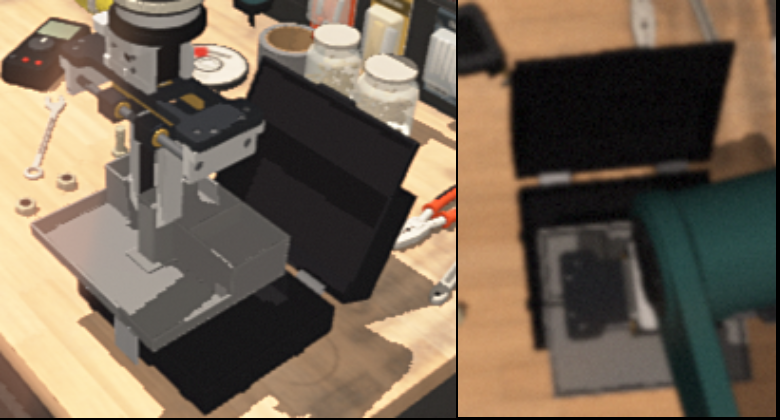

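```bash
python3 -m handwheel '[[[0,0,0],[0.3,0,0],1],[[0,0,0],[0.3,0,0],1],[[0,0,0],[0.3,0,-0.2],1],[[0,0,0],[0.3,0,-0.3],1],[[0,0,0],[0,0,-0.3],1]]' 
python3 -m handwheel '[[[0,0,0],[0,0,-0.3],1],[[0,0,0],[0,0,-0.2],1],[[0,0,0],[0,0,-0.1],1],[[0,0,0],[0,0,-0.1],1]]'
```

```text
time: 9.1
tool_pos: [0.4856, 0.1286, 0.1387]
ee_rot: [3.142, -0.002, 0.016]
wrist_force: [0.1, -0.2, -4.3]
width: 0.0239
finger_force: 30.0
time: 9.5
tool_pos: [0.484, 0.1287, 0.104]
ee_rot: [3.142, -0.001, 0.015]
wrist_force: [0.7, -0.4, -2.7]
width: 0.0238
finger_force: 30.0
```

```bash
python3 -m handwheel '[[[0,0,0],[0,0,-0.06],1],[[0,0,0],[0,0,-0.06],1],[[0,0,0],[0,0,0],1]]'
```

```text
time: 9.8
tool_pos: [0.4837, 0.1287, 0.098]
ee_rot: [3.141, 0.0, 0.015]
wrist_force: [0.4, 0.4, -3.7]
width: 0.0238
finger_force: 30.0
```

```bash
python3 -m handwheel '[[[0,0,0],[0,0,-0.08],1],[[0,0,0],[0,0,-0.08],1],[[0,0,0],[0,0,0],1]]'; python3 -m handwheel '[[[0,0,0],[0,0,-0.08],1],[[0,0,0],[0,0,-0.08],1],[[0,0,0],[0,0,0],1]]'; python3 -m handwheel '[[[0,0,0],[0,0,-0.05],1],[[0,0,0],[0,0,-0.02],1],[[0,0,0],[0,0,0],1]]'
```

```text
time: 10.1
tool_pos: [0.4832, 0.1286, 0.0892]
ee_rot: [3.141, 0.001, 0.015]
wrist_force: [0.5, -0.1, -3.4]
width: 0.0241
finger_force: 30.0
time: 10.4
tool_pos: [0.4832, 0.1286, 0.0811]
ee_rot: [3.141, 0.002, 0.015]
wrist_force: [-0.2, 0.3, -3.5]
width: 0.0237
finger_force: 30.0
time: 10.7
tool_pos: [0.4839, 0.1287, 0.079]
ee_rot: [3.142, -0.0, 0.015]
wrist_force: [-0.1, -0.5, -0.3]
width: 0.024
finger_force: 30.0
```

```bash
python3 -m handwheel '[[[0,0,0],[0,0,0],0],[[0,0,0],[0,0,0],0],[[0,0,0],[0,0,0],0],[[0,0,0],[0,0,0],0],[[0,0,0],[0,0,0],0]]' >/dev/null; python3 -m handwheel '[[[0,0,0],[0,0,0.5],0],[[0,0,0],[0,0,0.5],0],[[0,0,0],[0,0,0.5],0],[[0,0,0],[0,0,0.5],0],[[0,0,0],[0,0,0],0]]'
python3 - <<'E'
from fit import *
p,d=snap('scene');fit('scene',False,d);loose('scene',d)
loose('top')
E
```

```text
time: 11.7
tool_pos: [0.4861, 0.129, 0.1827]
ee_rot: [-3.141, -0.008, 0.015]
wrist_force: [0.4, -0.0, 0.6]
width: 0.0937
finger_force: 0.0
scene x y yaw zoff [0.485  0.1273 0.016  0.0013] err 0.004774517491815563
scene [302.4369 204.1068] 103 top 0.0416193491550159 ctr [0.5711 0.3869] topctr [0.5722 0.3866] mid [0.5732 0.3893]
scene [262.8333 203.    ] 6 top 0.008732887557381025 ctr [0.5126 0.4643] topctr [0.5133 0.4642] mid [0.5116 0.4647]
scene [259.     216.8333] 6 top 0.00894828180076468 ctr [0.477  0.4234] topctr [0.4767 0.4243] mid [0.4776 0.4228]
scene [254.3333 218.8333] 6 top 0.008758276266878223 ctr [0.4649 0.4235] topctr [0.4645 0.4239] mid [0.466  0.4226]
scene [274.1194 224.0149] 67 top 0.014719687940576497 ctr [0.4871 0.3765] topctr [0.4874 0.3764] mid [0.4887 0.3783]
scene [309.3053 230.2526] 95 top 0.03610464906486068 ctr [0.5292 0.3036] topctr [0.5288 0.3038] mid [0.5309 0.3064]
scene [252.7125 237.35  ] 80 top 0.014428529838732372 ctr [0.4259 0.3653] topctr [0.4261 0.3648] mid [0.4272 0.3663]
scene [275.4914 247.7759] 116 top 0.03871220284404073 ctr [0.439  0.2967] 
[... 473 characters left out ...]
0.5157 0.2312]
top [252.1667 226.1667] 6 top 0.009254049594314251 ctr [0.5098 0.4626] topctr [0.5102 0.4617] mid [0.51   0.4631]
top [284.942  231.5362] 69 top 0.015763279149066146 ctr [0.4896 0.3814] topctr [0.4896 0.3814] mid [0.4899 0.3813]
top [255.7143 230.4286] 7 top 0.012290278098952355 ctr [0.4982 0.4541] topctr [0.4967 0.4535] mid [0.4982 0.4547]
top [261.5    235.6667] 6 top 0.009371227604259236 ctr [0.4842 0.4405] topctr [0.4846 0.4405] mid [0.4833 0.4405]
top [317.7045 248.2955] 44 top 0.040881372562793526 ctr [0.4409 0.3034] topctr [0.4407 0.3028] mid [0.4422 0.3039]
top [290.8971 256.0588] 68 top 0.01579007225373017 ctr [0.428  0.3705] topctr [0.4278 0.3705] mid [0.4275 0.3701]
```

```bash
python3 -m handwheel '[[[0,0,0.09],[0,0.45,0],0.4],[[0,0,0.09],[0,0.45,0],0.4],[[0,0,0.09],[0,0.45,0],0.4],[[0,0,0.09],[0,0.45,0],0.4],[[0,0,0.09],[0,0.45,0],0.4]]' >/dev/null
python3 -m handwheel '[[[0,0,0.09],[0,0.45,0],0.4],[[0,0,0.09],[0,0.45,0],0.4],[[0,0,0.09],[0,0.45,0],0.4],[[0,0,0.09],[0,0.45,0],0.4],[[0,0,0.09],[0,0.45,0],0.4]]' >/dev/null
python3 -m handwheel '[[[0,0,0.09],[0.05,0.45,-0.5],0.4],[[0,0,0],[0.05,0.06,-0.5],0.4],[[0,0,0],[0,0,-0.6],0.4],[[0,0,0],[0,0,-0.6],0.4],[[0,0,0],[0,0,0],0.4]]'
python3 - <<'E'
from m import *
o=robot.get_obs();print(o['tool_pos'])
for c in('top','scene'): snap(c,c+'3.png')
a=cv2.imread('pics/scene3.png')[170:290,210:340];cv2.imwrite('pics/c3.png',cv2.resize(a,None,fx=5,fy=5,interpolation=cv2.INTER_CUBIC)[:600])
E
```

```text
time: 13.3
tool_pos: [0.4842, 0.3764, 0.0602]
ee_rot: [-3.129, 0.008, 1.57]
wrist_force: [-0.4, -0.7, -0.4]
width: 0.0563
finger_force: 0.0
[0.4842 0.3764 0.0602]
```

View pics/c3.png

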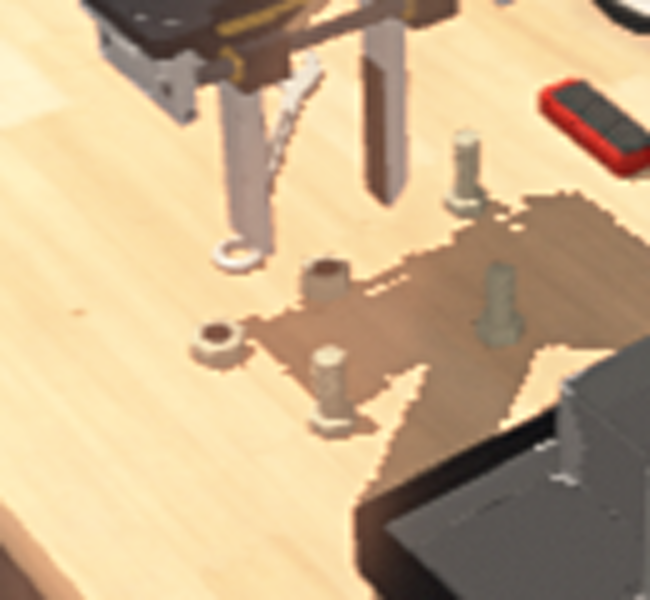

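The fingers straddle the far nut (crop px (325,280)); nothing else is in the way. I'll descend and grip.

```bash
python3 -m handwheel '[[[0,0,0],[0.06,0.04,-0.3],0.4],[[0,0,0],[0,0,-0.25],0.4],[[0,0,0],[0,0,0],0.4],[[0,0,0],[0,0,0],0.4]]'
```

```text
time: 13.8
tool_pos: [0.4916, 0.3811, 0.0407]
ee_rot: [-3.141, 0.0, 1.57]
wrist_force: [0.2, -0.7, 0.9]
width: 0.0566
finger_force: 0.0
```

```bash
python3 -m handwheel '[[[0,0,0],[-0.06,-0.04,-0.15],0.4],[[0,0,0],[0,0,-0.1],0.4],[[0,0,0],[0,0,0],1],[[0,0,0],[0,0,0],1],[[0,0,0],[0,0,0],1]]'; python3 -m handwheel '[[[0,0,0],[0,0,0],1],[[0,0,0],[0,0,0],1],[[0,0,0],[0,0,0],1]]'
```

```text
time: 14.3
tool_pos: [0.4889, 0.3793, 0.0288]
ee_rot: [3.141, -0.0, 1.57]
wrist_force: [-0.2, 0.0, -0.5]
width: 0.0357
finger_force: 0.0
time: 14.6
tool_pos: [0.489, 0.3793, 0.0288]
ee_rot: [3.141, -0.0, 1.57]
wrist_force: [-0.2, -0.5, -0.0]
width: 0.0241
finger_force: 30.0
```

```bash
python3 -m handwheel '[[[0,0,0],[0,0,0.5],1],[[0,0,0],[0,0,0.6],1],[[0,0,0],[0,0,0.5],1],[[0,0,0],[-0.12,-0.5,0],1],[[0,0,0],[-0.1,-0.5,0],1]]' >/dev/null
python3 -m handwheel '[[[0,0,0],[-0.1,-0.5,0],1],[[0,0,0],[-0.1,-0.5,0],1],[[0,0,0],[-0.1,-0.5,0],1],[[0,0,0],[-0.1,-0.5,0],1],[[0,0,0],[-0.1,-0.5,0],1]]' >/dev/null
python3 -m handwheel '[[[0,0,0],[-0.1,-0.53,0],1],[[0,0,0],[0,0,-0.4],1],[[0,0,0],[0,0,-0.4],1],[[0,0,0],[0,0,0],1],[[0,0,0],[0,0,0],1]]'
```

```text
time: 16.1
tool_pos: [0.4476, 0.1777, 0.0686]
ee_rot: [-3.141, 0.0, 1.57]
wrist_force: [-0.0, -0.4, 0.3]
width: 0.0238
finger_force: 30.0
```

Then lower by 28 mm and release with a small opening.

```bash
python3 -m handwheel '[[[0,0,0],[0,0,-0.3],1],[[0,0,0],[0,0,-0.25],1],[[0,0,0],[0,0,0],1]]'; python3 -m handwheel '[[[0,0,0],[0,0,0],0.62],[[0,0,0],[0,0,0],0.62],[[0,0,0],[0,0,0],0.62]]'; python3 -m handwheel '[[[0,0,0],[0,0,0.5],0.62],[[0,0,0],[0,0,0.5],0.62],[[0,0,0],[0,0,0.2],0.4],[[0,0,0],[0,0.4,0],0.4],[[0,0,0],[0,0.4,0],0.4]]'
```

```text
time: 16.4
tool_pos: [0.4467, 0.1776, 0.0398]
ee_rot: [-3.139, 0.001, 1.57]
wrist_force: [-0.2, 0.5, -1.8]
width: 0.0238
finger_force: 30.0
time: 16.7
tool_pos: [0.4484, 0.1779, 0.0419]
ee_rot: [3.14, -0.0, 1.57]
wrist_force: [-0.0, -0.3, 0.0]
width: 0.0355
finger_force: 0.0
time: 17.2
tool_pos: [0.4482, 0.2179, 0.1017]
ee_rot: [3.14, -0.001, 1.568]
wrist_force: [-0.2, -0.6, 0.3]
width: 0.0548
finger_force: 0.0
```

```bash
python3 -m handwheel '[[[0,0,0],[-0.07,0.5,0],0.4],[[0,0,0],[-0.07,0.5,0],0.4],[[0,0,0],[-0.07,0.5,0],0.4],[[0,0,0],[-0.07,0.5,0],0.4],[[0,0,0],[-0.07,0.5,0],0.4]]' >/dev/null; python3 -m handwheel '[[[0,0,0],[-0.07,0.5,0],0.4],[[0,0,0],[0,0,-0.4],0.4],[[0,0,0],[0,0,-0.4],0.4],[[0,0,0],[0,0,0],0.4],[[0,0,0],[0,0,0],0.4]]'
python3 - <<'E'
from m import *
loose('scene')
for n in('nut_a','bolt_a'):print([(np.round(b['bbox']),round(b['p'],2)) for b in robot.boxes_of(n,'scene')])
E
```

```text
time: 18.2
tool_pos: [0.4265, 0.3675, 0.0606]
ee_rot: [-3.141, 0.001, 1.57]
wrist_force: [-0.2, -0.0, -0.1]
width: 0.0561
finger_force: 0.0
scene [302.46 203.92] 100 top 0.042202123664133694 ctr [0.5714 0.3873] topctr [0.5719 0.3877] mid [0.5734 0.3893]
scene [265.4274 216.0684] 117 top 0.06839489590417637 ctr [0.4607 0.3665] topctr [0.4574 0.3591] mid [0.4749 0.4026]
scene [258.6667 214.7778] 9 top 0.00865837996632328 ctr [0.4807 0.4309] topctr [0.4803 0.4315] mid [0.481  0.4301]
scene [237.3265 227.6735] 98 top 0.06891485815835234 ctr [0.3908 0.3611] topctr [0.3884 0.3583] mid [0.3927 0.3656]
scene [309.2857 230.4592] 98 top 0.03590402271531219 ctr [0.5291 0.3036] topctr [0.5292 0.3042] mid [0.5304 0.3048]
scene [252.7625 237.2625] 80 top 0.014325760924348735 ctr [0.426  0.3652] topctr [0.4259 0.3649] mid [0.427  0.3668]
scene [275.5088 247.6667] 114 top 0.03886861197969085 ctr [0.4389 0.2965] topctr [0.4393 0.2976] mid [0.4408 0.2978]
[(array([308., 278., 321., 285.]), 0.61), (array([289., 235., 409., 330.]), 0.2)]
[(array([271., 239., 281., 260.]), 0.54), (array([302., 195., 308., 213.]), 0.44)]
```

```bash
python3 -m handwheel '[[[0,0,0],[0,0.02,-0.3],0.4],[[0,0,0],[0,0,-0.25],0.4],[[0,0,0],[0,0,-0.08],0.4],[[0,0,0],[0,0,0],1],[[0,0,0],[0,0,0],1]]'; python3 -m handwheel '[[[0,0,0],[0,0,0],1],[[0,0,0],[0,0,0],1],[[0,0,0],[0,0,0],1],[[0,0,0],[0,0,0],1]]'
```

```text
time: 18.85
tool_pos: [0.4267, 0.3686, 0.0292]
ee_rot: [-3.141, 0.0, 1.57]
wrist_force: [-0.4, 0.3, 0.5]
width: 0.0439
finger_force: 0.0
time: 19.25
tool_pos: [0.4271, 0.3689, 0.0301]
ee_rot: [3.141, -0.001, 1.57]
wrist_force: [-0.6, 0.5, 1.2]
width: 0.0239
finger_force: 30.0
```

```bash
python3 -m handwheel '[[[0,0,0],[0,0,0.6],1],[[0,0,0],[0,0,0.7],1],[[0,0,0],[0,0,0.6],1],[[0,0,0],[0.04,-0.5,0],1],[[0,0,0],[0.04,-0.5,0],1]]' >/dev/null
python3 -m handwheel '[[[0,0,0],[0.04,-0.5,0],1],[[0,0,0],[0.04,-0.5,0],1],[[0,0,0],[0.04,-0.5,0],1],[[0,0,0],[0.04,-0.5,0],1],[[0,0,0],[0.04,-0.5,0],1]]' >/dev/null
python3 -m handwheel '[[[0,0,0],[0.04,-0.5,0],1],[[0,0,0],[0.04,-0.5,0],1],[[0,0,0],[0.04,-0.5,0],1],[[0,0,0],[0.04,-0.5,0],1],[[0,0,0],[0.02,-0.3,0],1]]' >/dev/null
python3 -m handwheel '[[[0,0,0],[0,0,-0.4],1],[[0,0,0],[0,0,-0.4],1],[[0,0,0],[0,0,-0.4],1],[[0,0,0],[0,0,0],1],[[0,0,0],[0,0,0],1]]'
```

```text
time: 21.25
tool_pos: [0.4496, 0.0787, 0.0646]
ee_rot: [-3.141, 0.0, 1.57]
wrist_force: [-0.7, -0.5, -0.5]
width: 0.0241
finger_force: 30.0
```

```bash
python3 -m handwheel '[[[0,0,0],[0,0,-0.3],1],[[0,0,0],[0,0,-0.18],1],[[0,0,0],[0,0,0],0.62],[[0,0,0],[0,0,0],0.62],[[0,0,0],[0,0,0],0.62]]'; python3 -m handwheel '[[[0,0,0],[0,0,0.6],0.62],[[0,0,0],[0,0,0.7],0.62],[[0,0,0],[0,0,0.6],0.4],[[0,0,-0.05],[0,0,0.1],0.4],[[0,0,-0.05],[0,0,0],0.4]]'
python3 -m handwheel '[[[0,0,-0.09],[0.15,0.42,0],0.4],[[0,0,-0.09],[0.15,0.42,0],0.4],[[0,0,-0.09],[0.15,0.42,0],0.4],[[0,0,-0.09],[0.15,0.42,0],0.4],[[0,0,-0.09],[0.15,0.42,0],0.4]]' >/dev/null
python3 -m handwheel '[[[0,0,-0.09],[0.15,0.42,0],0.4],[[0,0,-0.09],[0.15,0.42,0],0.4],[[0,0,-0.09],[0.15,0.42,0],0.4],[[0,0,-0.09],[0.15,0.42,0],0.4],[[0,0,-0.09],[0.15,0.42,0],0.4]]' >/dev/null
python3 -m handwheel '[[[0,0,0],[0.15,0.42,0],0.4],[[0,0,0],[0,0,-0.4],0.4],[[0,0,0],[0,0,-0.4],0.4],[[0,0,0],[0,0,0],0.4],[[0,0,0],[0,0,0],0.4]]'
python3 - <<'E'
from m import *
loose('scene')
for n in('nut_a','bolt_a'):print([(np.round(b['bbox']),round(b['p'],2)) for b in robot.boxes_of(n,'scene')])
E
```

```text
time: 21.75
tool_pos: [0.4504, 0.0788, 0.0414]
ee_rot: [3.14, -0.0, 1.57]
wrist_force: [0.0, 0.8, -0.3]
width: 0.0353
finger_force: 0.0
time: 22.25
tool_pos: [0.4514, 0.0788, 0.1437]
ee_rot: [3.136, -0.001, 1.41]
wrist_force: [-0.6, -0.1, -0.3]
width: 0.0554
finger_force: 0.0
time: 23.75
tool_pos: [0.5322, 0.3097, 0.1008]
ee_rot: [3.141, 0.0, -0.001]
wrist_force: [0.1, -0.3, 1.1]
width: 0.0561
finger_force: 0.0
scene [302.5584 205.7013] 77 top 0.03514238277806705 ctr [0.5713 0.3869] topctr [0.5725 0.386 ] mid [0.5718 0.3902]
scene [262.2857 203.    ] 7 top 0.009065462648062095 ctr [0.5117 0.4652] topctr [0.5124 0.4643] mid [0.5119 0.4645]
scene [258.3636 215.3636] 11 top 0.008294579188385831 ctr [0.4791 0.4295] topctr [0.4793 0.4295] mid [0.479  0.4293]
scene [259.5   220.375] 8 top 0.009840203570218408 ctr [0.4709 0.4113] topctr [0.4715 0.4098] mid [0.4703 0.4127]
scene [309.2473 230.1613] 93 top 0.03596605480015298 ctr [0.529  0.3036] topctr [0.5294 0.3041] mid [0.531  0.3053]
scene [275.513 247.713] 115 top 0.03924836730264086 ctr [0.439  0.2967] topctr [0.4396 0.297 ] mid [0.4399 0.2979]
[(array([342., 304., 357., 322.]), 0.63)]
[(array([273., 237., 282., 262.]), 0.56), (array([298., 199., 306., 210.]), 0.55), (array([306., 223., 311., 242.]), 0.48)]
```

```bash
python3 -m handwheel '[[[0,0,0],[-0.02,-0.02,-0.4],0.4],[[0,0,0],[0,0,-0.4],0.4],[[0,0,0],[0,0,-0.3],0.4],[[0,0,0],[0,0,0],0.4],[[0,0,0],[0,0,0],1]]' ; python3 -m handwheel '[[[0,0,0],[0,0,0],1],[[0,0,0],[0,0,0],1],[[0,0,0],[0,0,0],1],[[0,0,0],[0,0,0],1],[[0,0,0],[0,0,0],1]]'; python3 -m handwheel '[[[0,0,0],[0,0,0],1],[[0,0,0],[0,0,0.1],1],[[0,0,0],[0,0,0.1],1]]'
```

```text
time: 24.4
tool_pos: [0.5316, 0.3088, 0.046]
ee_rot: [-3.141, -0.001, -0.001]
wrist_force: [0.7, -0.2, -0.2]
width: 0.0513
finger_force: 0.0
time: 24.9
tool_pos: [0.5313, 0.3087, 0.0457]
ee_rot: [3.142, -0.0, -0.001]
wrist_force: [-0.2, 0.3, 0.0]
width: 0.0118
finger_force: 2.8
time: 25.2
tool_pos: [0.5311, 0.3086, 0.0556]
ee_rot: [3.141, 0.001, -0.001]
wrist_force: [0.2, 0.2, 0.7]
width: 0.0109
finger_force: 30.0
```

```bash
python3 -m handwheel '[[[0,0,0],[0,0,0.5],1],[[0,0,0],[0,0,0.6],1],[[0,0,0],[0,0,0.6],1],[[0,0,0],[0,-0.5,0],1],[[0,0,0],[0,-0.5,0],1]]' >/dev/null
python3 -m handwheel '[[[0,0,0],[0,-0.5,0],1],[[0,0,0],[0,-0.5,0],1],[[0,0,0],[0,-0.5,0],1],[[0,0,0],[-0.08,-0.5,0],1],[[0,0,0],[0,-0.5,0],1]]' >/dev/null
python3 -m handwheel '[[[0,0,0],[0,-0.5,0],1],[[0,0,0],[0,-0.5,0],1],[[0,0,0],[0,-0.28,0],1],[[0,0,0],[0,0,0],1],[[0,0,0],[0,0,0],1]]'
```

```text
time: 26.7
tool_pos: [0.5274, 0.0702, 0.1407]
ee_rot: [-3.141, -0.0, -0.001]
wrist_force: [1.0, 0.2, -0.8]
width: 0.0111
finger_force: 30.0
```

```bash
python3 -m handwheel '[[[0,0,0],[0,0,-0.5],1],[[0,0,0],[0,0,-0.4],1],[[0,0,0],[0,0,-0.25],1],[[0,0,0],[0,0,-0.08],1],[[0,0,0],[0,0,0],1]]'; python3 -m handwheel '[[[0,0,0],[0,0,0],0.68],[[0,0,0],[0,0,0],0.68],[[0,0,0],[0,0,0],0.68],[[0,0,0],[0,0,0],0.68]]'; python3 -m handwheel '[[[0,0,0],[0,0,0.4],0.68],[[0,0,0],[0,0,0.5],0.68],[[0,0,0],[0,0,0.5],0.4],[[0,0,0],[0.1,0.5,0],0.4],[[0,0,0],[0.1,0.5,0],0.4]]'
```

```text
time: 27.2
tool_pos: [0.527, 0.0703, 0.0786]
ee_rot: [-3.142, 0.001, -0.0]
wrist_force: [-0.9, 0.3, 0.7]
width: 0.0111
finger_force: 30.0
time: 27.6
tool_pos: [0.5277, 0.0696, 0.0797]
ee_rot: [3.142, -0.001, -0.001]
wrist_force: [-0.1, 0.2, -0.7]
width: 0.0298
finger_force: 0.0
time: 28.1
tool_pos: [0.5383, 0.1198, 0.151]
ee_rot: [-3.141, -0.004, -0.003]
wrist_force: [-1.2, 0.0, -0.6]
width: 0.0506
finger_force: 0.0
```

```bash
python3 -m handwheel '[[[0,0,0],[0,0.5,0],0.4],[[0,0,0],[0,0.5,0],0.4],[[0,0,0],[0,0.5,0],0.4],[[0,0,0],[0,0.5,0],0.4],[[0,0,0],[0.1,0.5,0],0.4]]' >/dev/null
python3 -m handwheel '[[[0,0,0],[0.1,0.5,0],0.4],[[0,0,0],[0.1,0.5,0],0.4],[[0,0,0],[0.1,0.5,0],0.4],[[0,0,0],[0.1,0.5,0],0.4],[[0,0,0],[0.1,0.5,0],0.4]]' >/dev/null
python3 -m handwheel '[[[0,0,0],[0.1,0.42,-0.4],0.4],[[0,0,0],[0,0,-0.5],0.4],[[0,0,0],[0,0,0],0.4],[[0,0,0],[0,0,0],0.4]]'
python3 - <<'E'
from m import *
loose('scene')
E
```

```text
time: 29.5
tool_pos: [0.5719, 0.3903, 0.1035]
ee_rot: [3.141, 0.001, -0.001]
wrist_force: [-0.4, 0.8, 0.0]
width: 0.0562
finger_force: 0.0
scene [302.3981 204.0874] 103 top 0.04167217178455 ctr [0.5714 0.3875] topctr [0.5723 0.3882] mid [0.5722 0.3892]
scene [275.5221 247.6018] 113 top 0.039511697136959345 ctr [0.4391 0.2966] topctr [0.4392 0.2978] mid [0.4407 0.2993]
```

Still in place. Descend to 0.046 and grip.

```bash
python3 -m handwheel '[[[0,0,0],[0.02,0.01,-0.45],0.4],[[0,0,0],[0,0,-0.4],0.4],[[0,0,0],[0,0,-0.3],0.4],[[0,0,0],[0,0,0],0.4],[[0,0,0],[0,0,0],1]]' ; python3 -m handwheel '[[[0,0,0],[0,0,0],1],[[0,0,0],[0,0,0],1],[[0,0,0],[0,0,0],1],[[0,0,0],[0,0,0],1],[[0,0,0],[0,0,0],1]]'; python3 -m handwheel '[[[0,0,0],[0,0,0],1],[[0,0,0],[0,0,0.1],1],[[0,0,0],[0,0,0.1],1]]'
```

```text
time: 30.05
tool_pos: [0.5738, 0.3912, 0.0475]
ee_rot: [-3.141, -0.001, -0.001]
wrist_force: [0.6, -0.6, -0.0]
width: 0.0517
finger_force: 0.0
time: 30.55
tool_pos: [0.5733, 0.3912, 0.0467]
ee_rot: [-3.142, -0.0, -0.001]
wrist_force: [-0.2, -0.8, 1.6]
width: 0.0117
finger_force: 1.8
time: 30.85
tool_pos: [0.5731, 0.3911, 0.0565]
ee_rot: [3.141, 0.001, -0.001]
wrist_force: [-0.6, -0.6, 0.5]
width: 0.0113
finger_force: 30.0
```

```bash
python3 -m handwheel '[[[0,0,0],[0,0,0.5],1],[[0,0,0],[0,0,0.6],1],[[0,0,0],[0,0,0.6],1],[[0,0,0],[-0.2,-0.45,0],1],[[0,0,0],[-0.2,-0.45,0],1]]' >/dev/null
python3 -m handwheel '[[[0,0,0],[-0.2,-0.45,0],1],[[0,0,0],[-0.2,-0.45,0],1],[[0,0,0],[-0.14,-0.5,0],1],[[0,0,0],[0,-0.5,0],1],[[0,0,0],[0,-0.5,0],1]]' >/dev/null
python3 -m handwheel '[[[0,0,0],[0,-0.5,0],1],[[0,0,0],[0,-0.5,0],1],[[0,0,0],[0,-0.5,0],1],[[0,0,0],[0,-0.43,0],1],[[0,0,0],[0,0,0],1]]'
python3 -m handwheel '[[[0,0,0],[0,0,0],1],[[0,0,0],[0,0,0],1]]'
```

```text
time: 32.35
tool_pos: [0.5264, 0.1275, 0.1422]
ee_rot: [3.141, -0.001, -0.004]
wrist_force: [0.2, 0.4, -0.0]
width: 0.0116
finger_force: 30.0
time: 32.55
tool_pos: [0.5263, 0.1306, 0.1418]
ee_rot: [-3.141, -0.0, -0.0]
wrist_force: [0.2, -0.2, -0.2]
width: 0.0111
finger_force: 30.0
```

```bash
python3 -m handwheel '[[[0,0,0],[0,-0.02,-0.5],1],[[0,0,0],[0,0,-0.4],1],[[0,0,0],[0,0,-0.25],1],[[0,0,0],[0,0,-0.08],1],[[0,0,0],[0,0,0],1]]'; python3 -m handwheel '[[[0,0,0],[0,0,0],0.68],[[0,0,0],[0,0,0],0.68],[[0,0,0],[0,0,0],0.68],[[0,0,0],[0,0,0],0.68]]'; python3 -m handwheel '[[[0,0,0],[0,0,0.4],0.68],[[0,0,0],[0,0,0.5],0.68],[[0,0,0],[0,0,0.5],0.4],[[0,0,0],[-0.2,0.5,0],0.4],[[0,0,0],[-0.4,0.5,0],0.4]]'
python3 -m handwheel '[[[0,0,0],[-0.4,0.5,0],0.4],[[0,0,0],[-0.4,0.5,0],0.4],[[0,0,0],[-0.3,0.5,0],0.4],[[0,0,0],[0,0.5,0],0.4],[[0,0,0],[0,0.45,-0.4],0.4]]' >/dev/null
python3 -m handwheel '[[[0,0,0],[0,0,-0.6],0.4],[[0,0,0],[0,0,0],0.4],[[0,0,0],[0,0,0],0.4]]'
python3 - <<'E'
from m import *
loose('scene')
E
```

```text
time: 33.05
tool_pos: [0.526, 0.1291, 0.0796]
ee_rot: [3.141, 0.001, -0.0]
wrist_force: [0.7, -0.7, -0.7]
width: 0.0112
finger_force: 30.0
time: 33.45
tool_pos: [0.5267, 0.1287, 0.0807]
ee_rot: [-3.142, -0.001, -0.001]
wrist_force: [-0.0, -0.7, -0.4]
width: 0.0301
finger_force: 0.0
time: 33.95
tool_pos: [0.4977, 0.1789, 0.1517]
ee_rot: [-3.141, -0.004, -0.004]
wrist_force: [-0.4, 0.2, -0.5]
width: 0.0503
finger_force: 0.0
time: 34.75
tool_pos: [0.441, 0.3009, 0.0999]
ee_rot: [3.141, 0.001, -0.001]
wrist_force: [0.1, 0.3, 0.2]
width: 0.0563
finger_force: 0.0
scene [258.8182 217.8182] 11 top 0.009248736602168073 ctr [0.4748 0.4207] topctr [0.4759 0.4226] mid [0.4744 0.42  ]
scene [275.469  247.6372] 113 top 0.038921333463709115 ctr [0.439  0.2967] topctr [0.4394 0.2972] mid [0.4402 0.2999]
```

```bash
python3 -m handwheel '[[[0,0,0],[0,0.01,-0.45],0.4],[[0,0,0],[0,0,-0.4],0.4],[[0,0,0],[0,0,-0.23],0.4],[[0,0,0],[0,0,0],0.4],[[0,0,0],[0,0,0],1]]' ; python3 -m handwheel '[[[0,0,0],[0,0,0],1],[[0,0,0],[0,0,0],1],[[0,0,0],[0,0,0],1],[[0,0,0],[0,0,0],1],[[0,0,0],[0,0,0],1]]'; python3 -m handwheel '[[[0,0,0],[0,0,0],1],[[0,0,0],[0,0,0.1],1],[[0,0,0],[0,0,0.1],1]]'
```

```text
time: 35.3
tool_pos: [0.4421, 0.3018, 0.0473]
ee_rot: [-3.141, -0.002, -0.002]
wrist_force: [0.4, 0.1, 0.5]
width: 0.0512
finger_force: 0.0
time: 35.8
tool_pos: [0.4413, 0.3017, 0.0462]
ee_rot: [3.141, -0.0, -0.001]
wrist_force: [-0.8, 0.5, 0.0]
width: 0.0121
finger_force: 3.1
time: 36.1
tool_pos: [0.4411, 0.3016, 0.0561]
ee_rot: [3.141, 0.001, -0.001]
wrist_force: [0.7, 0.0, -0.9]
width: 0.0113
finger_force: 30.0
```

```bash
python3 -m handwheel '[[[0,0,0],[0,0,0.5],1],[[0,0,0],[0,0,0.6],1],[[0,0,0],[0,0,0.6],1],[[0,0,0],[0.3,-0.37,0],1],[[0,0,0],[0.3,-0.37,0],1]]' >/dev/null
python3 -m handwheel '[[[0,0,0],[0.3,-0.37,0],1],[[0,0,0],[0.3,-0.37,0],1],[[0,0,0],[0.3,-0.37,0],1],[[0,0,0],[0.18,-0.37,0],1],[[0,0,0],[0,0,0],1]]' >/dev/null
python3 -m handwheel '[[[0,0,0],[0,0,0],1],[[0,0,0],[0,0,-0.4],1],[[0,0,0],[0,0,0],1],[[0,0,0],[0,0,0],1]]'
```

```text
time: 37.5
tool_pos: [0.5244, 0.1915, 0.1208]
ee_rot: [3.141, 0.001, 0.0]
wrist_force: [0.7, 0.1, -0.6]
width: 0.011
finger_force: 30.0
```

```bash
python3 -m handwheel '[[[0,0,0],[0,-0.03,-0.4],1],[[0,0,0],[0,0,-0.3],1],[[0,0,0],[0,0,-0.13],1],[[0,0,0],[0,0,0],1],[[0,0,0],[0,0,0],1]]'; python3 -m handwheel '[[[0,0,0],[0,0,0],0.68],[[0,0,0],[0,0,0],0.68],[[0,0,0],[0,0,0],0.68],[[0,0,0],[0,0,0],0.68]]'; python3 -m handwheel '[[[0,0,0],[0,0,0.4],0.68],[[0,0,0],[0,0,0.5],0.68],[[0,0,0],[0,0,0.5],1],[[0,0,0],[0,0.6,0.6],1],[[0,0,0],[0,0.6,0.6],1]]'
python3 -m handwheel '[[[0,0,0],[0,0.6,0.3],1],[[0,0,0],[0,0.6,0],1],[[0,0,0],[0,0.5,0],1],[[0,0,0],[0,0,0],1],[[0,0,0],[0,0,0],1]]'
python3 - <<'E'
from fit import *
p,d=snap('scene','scene4.png');q,e=snap('top','top4.png')
fit('scene',False,d);fit('top',False,e)
for W in(world('scene',d),world('top',e)):
    m=(W[...,2]>.06)&(W[...,0]>.56)&(W[...,0]<.8)&(W[...,1]<.21)&(W[...,1]>-.02)
    w=W[m];
    for z in(.08,.12,.16,.185): print(z,np.percentile(w[abs(w[:,2]-z)<.006,0],[5,50,95]))
a=cv2.resize(p[140:345,270:470,::-1],None,fx=2.1,fy=2.1);b=cv2.resize(q[120:290,320:450,::-1],None,fx=2.5,fy=2.5)
o=np.zeros((430,760,3),np.uint8);o[:a.shape[0],:a.shape[1]]=a[:430];o[:b.shape[0],425:425+b.shape[1]]=b[:430]
cv2.imwrite('pics/c4.png',o)
E
```

```text
time: 38.0
tool_pos: [0.5255, 0.1894, 0.0799]
ee_rot: [-3.142, -0.0, -0.001]
wrist_force: [-0.2, -0.5, -0.1]
width: 0.011
finger_force: 30.0
time: 38.4
tool_pos: [0.5255, 0.1892, 0.0799]
ee_rot: [-3.142, -0.001, -0.001]
wrist_force: [0.2, 0.3, 0.5]
width: 0.0304
finger_force: 0.0
time: 38.9
tool_pos: [0.5253, 0.2491, 0.2107]
ee_rot: [3.142, -0.0, -0.003]
wrist_force: [2.0, 0.5, -0.5]
width: 0.0094
finger_force: 0.0
time: 39.4
tool_pos: [0.5251, 0.3341, 0.2241]
ee_rot: [3.14, 0.0, -0.0]
wrist_force: [0.3, 0.3, -0.2]
width: 0.0003
finger_force: 0.0
scene x y yaw zoff [0.485  0.1271 0.0102 0.0015] err 0.0052934459283368335
top x y yaw zoff [0.4865 0.1313 0.0101 0.0007] err 0.003456399006230503
0.08 [0.6034 0.6403 0.6445]
0.12 [0.6127 0.6381 0.6617]
0.16 [0.6289 0.6333 0.6375]
0.185 [0.6397 0.6435 0.6475]
0.08 [0.5982 0.6378 0.6414]
0.12 [0.6126 0.619  0.6284]
0.16 [0.631  0.6349 0.6388]
0.185 [0.6415 0.6449 0.6518]
```

View pics/c4.png

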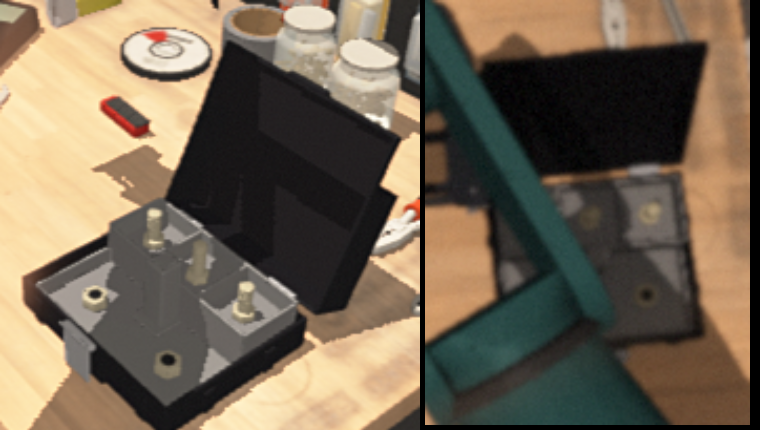

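All three bolts stand in separate compartments (crop px (154,232), (198,262), (244,304)), and both nuts lie in the trough ((95,297), (168,360)). Before moving behind the lid I'll check for obstacles there.

Run:
```python
from m import *
d=snap('top')[1];e=snap('scene')[1]
for W in(world('top',d),world('scene',e)):
    for x in np.arange(.62,.86,.02):
        r=[]
        for y in np.arange(.0,.34,.04):
            s=W[(abs(W[...,0]-x)<.01)&(abs(W[...,1]-y)<.02)]
            r.append(round(float(s[:,2].max()),3) if len(s) else None)
        print(round(x,2),r)
```

```text
0.62 [0.007, 0.162, 0.149, 0.154, 0.16, 0.158, 0.158, 0.004, None]
0.64 [0.007, 0.193, 0.194, 0.197, 0.199, 0.198, 0.196, 0.007, None]
0.66 [0.006, 0.191, 0.192, 0.195, 0.193, 0.187, 0.125, 0.006, None]
0.68 [0.005, None, None, None, None, None, None, None, None]
0.7 [0.008, None, 0.019, None, 0.004, 0.002, 0.038, None, None]
0.72 [0.015, 0.007, 0.02, 0.007, 0.007, 0.006, 0.039, None, None]
0.74 [0.013, 0.017, 0.021, 0.006, 0.009, 0.007, 0.038, None, None]
0.76 [0.014, 0.018, 0.02, 0.006, 0.007, 0.008, 0.039, 0.033, None]
0.78 [0.026, 0.014, 0.024, 0.006, 0.006, 0.007, 0.006, 0.005, None]
0.8 [0.031, 0.03, 0.023, 0.005, 0.007, 0.006, 0.007, 0.006, 0.007]
0.82 [0.027, 0.029, 0.024, 0.02, 0.006, 0.007, 0.075, 0.007, 0.085]
0.84 [0.006, 0.031, 0.243, 0.226, 0.227, 0.233, 0.229, 0.233, 0.229]
0.62 [0.005, 0.162, 0.155, 0.157, 0.16, 0.163, 0.171, 0.004, 0.005]
0.64 [0.005, 0.195, 0.195, 0.198, 0.198, 0.194, 0.193, 0.004, 0.006]
0.66 [0.005, 0.191, 0.11, 0.19, 0.11, 0.108, 0.106, None, 0.006]
0.68 [0.014, 0.005, 0.004, None, None, None, None, None, 0.006]
0.7 [0.014, 0.006, 0.017, None, None, None, None, None, 0.004]
0.72 [0.014, 0.005, 0.019, None, None, None, None, None, None]
0.74 [0.014, 0.005, 0.021, -0.535, None, None, None, None, None]
0.76 [0.013, 0.013, 0.018, 0.003, None, None, None, None, None]
0.78 [0.03, 0.018, 0.021, 0.005, None, None, None, None, None]
0.8 [0.029, 0.029, 0.022, 0.005, 0.004, None, None, None, None]
0.82 [0.028, 0.029, 0.022, 0.005, 0.004, 0.077, 0.077, 0.077, 0.106]
0.84 [0.028, 0.028, 0.243, 0.227, 0.23, 0.234, 0.234, 0.235, 0.226]
```

```bash
python3 -m handwheel '[[[0,0,0],[0,0,0.5],1],[[0,0,0],[0.4,0,0.4],1],[[0,0,0],[0.4,0,0],1],[[0,0,0],[0.4,-0.3,0],1],[[0,0,0],[0.4,-0.3,0],1]]'
python3 -m handwheel '[[[0,0,0],[0.4,-0.4,0],1],[[0,0,0],[0.4,-0.4,0],1],[[0,0,0],[0.4,-0.4,0],1],[[0,0,0],[0.4,-0.4,0],1],[[0,0,0],[0.3,-0.4,0],1]]'
python3 -m handwheel '[[[0,0,0],[0,-0.4,0],1],[[0,0,0],[0,-0.4,0],1],[[0,0,0],[0,-0.4,0],1],[[0,0,0],[0,-0.3,0],1],[[0,0,0],[0,0,0],1]]'
```

```text
time: 40.1
tool_pos: [0.6061, 0.3031, 0.2699]
ee_rot: [3.142, -0.0, -0.001]
wrist_force: [0.4, -0.9, -0.2]
width: 0.0005
finger_force: 0.0
time: 40.6
tool_pos: [0.7013, 0.2019, 0.2692]
ee_rot: [3.141, 0.0, -0.003]
wrist_force: [-0.1, -1.0, -0.5]
width: 0.0005
finger_force: 0.0
time: 41.1
tool_pos: [0.6999, 0.1268, 0.2704]
ee_rot: [3.141, -0.001, -0.004]
wrist_force: [0.3, -0.4, -0.7]
width: 0.0004
finger_force: 0.0
```

```bash
python3 -m handwheel '[[[0,0,0],[0,0,-0.5],1],[[0,0,0],[0,0,-0.5],1],[[0,0,0],[0,0,-0.5],1],[[0,0,0],[-0.2,0,-0.2],1],[[0,0,0],[-0.2,0,0],1]]'
python3 -m handwheel '[[[0,0,0],[-0.2,0,0],1],[[0,0,0],[-0.2,0,0],1],[[0,0,0],[-0.2,0,0],1],[[0,0,0],[-0.2,0,0],1],[[0,0,0],[-0.2,0,0],1]]'
```

```text
time: 41.6
tool_pos: [0.6784, 0.1302, 0.1809]
ee_rot: [-3.142, 0.006, 0.0]
wrist_force: [0.1, -0.1, 0.5]
width: 0.0007
finger_force: 0.0
time: 42.1
tool_pos: [0.6299, 0.1296, 0.1852]
ee_rot: [-3.141, -0.002, -0.0]
wrist_force: [2.2, -1.1, 0.6]
width: 0.0003
finger_force: 0.8
```

```bash
python3 -m handwheel '[[[0,0,0],[-0.2,0,0.05],1],[[0,0,0],[-0.2,0,0.05],1],[[0,0,0],[-0.2,0,0.05],1],[[0,0,0],[-0.2,0,0.05],1],[[0,0,0],[-0.2,0,0],1]]'
python3 -m handwheel '[[[0,0,0],[-0.2,0,0.05],1],[[0,0,0],[-0.2,0,0.05],1],[[0,0,0],[-0.2,0,0],1],[[0,0,0],[-0.2,0,0],1],[[0,0,0],[-0.2,0,0],1]]'
python3 - <<'E'
from m import *
p,d=snap('scene','scene5.png');cv2.imwrite('pics/c5.png',cv2.resize(p[100:345,250:490,::-1],None,fx=2.2,fy=2.2))
E
```

```text
time: 42.6
tool_pos: [0.5797, 0.129, 0.195]
ee_rot: [3.141, -0.001, -0.001]
wrist_force: [1.3, -0.3, 0.6]
width: 0.0003
finger_force: 0.7
time: 43.1
tool_pos: [0.5293, 0.1292, 0.1995]
ee_rot: [3.142, 0.0, -0.001]
wrist_force: [0.9, 0.3, -0.4]
width: 0.0004
finger_force: 0.4
```

View pics/c5.png

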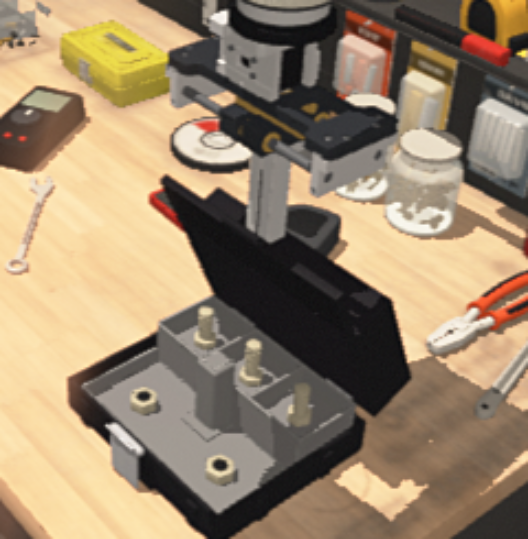

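The lid has passed upright and follows the finger; bolts and nuts are in place. I'll continue along the arc.

```bash
python3 -m handwheel '[[[0,0,0],[-0.2,0,-0.05],1],[[0,0,0],[-0.2,0,-0.08],1],[[0,0,0],[-0.2,0,-0.1],1],[[0,0,0],[-0.2,0,-0.12],1]]'
python3 -m handwheel '[[[0,0,0],[-0.2,0,-0.15],1],[[0,0,0],[-0.2,0,-0.18],1],[[0,0,0],[-0.2,0,-0.2],1],[[0,0,0],[-0.2,0,-0.22],1]]'
python3 -m handwheel '[[[0,0,0],[-0.1,0,-0.2],1],[[0,0,0],[-0.1,0,-0.2],1],[[0,0,0],[-0.1,0,-0.2],1],[[0,0,0],[-0.1,0,-0.2],1],[[0,0,0],[0,0,0],1]]'
python3 - <<'E'
from m import *
p,d=snap('scene','scene6.png');cv2.imwrite('pics/c6.png',cv2.resize(p[100:345,250:490,::-1],None,fx=2.2,fy=2.2))
E
```

```text
time: 43.55
tool_pos: [0.4894, 0.1291, 0.1815]
ee_rot: [3.141, 0.0, -0.001]
wrist_force: [0.8, -0.2, 0.1]
width: 0.0003
finger_force: 0.3
time: 43.95
tool_pos: [0.4492, 0.1291, 0.1439]
ee_rot: [3.141, 0.001, -0.001]
wrist_force: [0.9, -0.3, 0.5]
width: 0.0005
finger_force: 0.2
time: 44.45
tool_pos: [0.4285, 0.129, 0.1025]
ee_rot: [3.141, 0.004, -0.001]
wrist_force: [0.3, 0.6, 0.2]
width: 0.0006
finger_force: 0.0
```

View pics/c6.png

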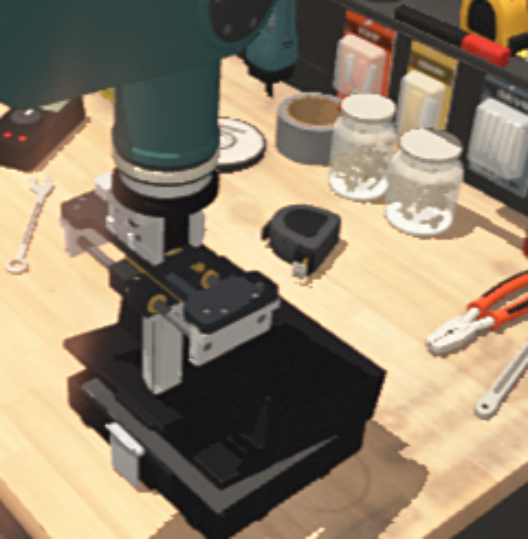

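```bash
python3 -m handwheel '[[[0,0,0],[-0.15,0,-0.1],1],[[0,0,0],[-0.15,0,-0.1],1],[[0,0,0],[-0.07,0,-0.1],1],[[0,0,0],[0,0,-0.1],1],[[0,0,0],[0,0,0],1]]'
python3 -m handwheel '[[[0,0,0],[0,0,-0.06],1],[[0,0,0],[0,0,-0.06],1],[[0,0,0],[0,0,0],1]]'
```

```text
time: 45.0
tool_pos: [0.4111, 0.1291, 0.0836]
ee_rot: [3.141, 0.001, -0.001]
wrist_force: [0.7, -0.1, 0.2]
width: 0.0002
finger_force: 0.0
time: 45.3
tool_pos: [0.4122, 0.1292, 0.0792]
ee_rot: [-3.142, -0.001, -0.001]
wrist_force: [-1.8, -1.3, 3.0]
width: 0.0001
finger_force: 1.7
```

```bash
python3 -m handwheel '[[[0,0,0],[0,0,-0.05],1],[[0,0,0],[0,0,-0.05],1],[[0,0,0],[0,0,0],1]]'
python3 -m handwheel '[[[0,0,0],[0,0,-0.05],1],[[0,0,0],[0,0,-0.03],1],[[0,0,0],[0,0,0],1]]'
```

```text
time: 45.6
tool_pos: [0.4117, 0.1292, 0.0731]
ee_rot: [3.142, 0.0, -0.001]
wrist_force: [-0.9, 0.1, 0.3]
width: 0.0006
finger_force: 0.5
time: 45.9
tool_pos: [0.4115, 0.1291, 0.0689]
ee_rot: [3.141, 0.001, -0.001]
wrist_force: [0.4, -0.2, 0.4]
width: 0.0008
finger_force: 0.0
```

```bash
python3 -m handwheel '[[[0,0,0],[0,0,-0.04],1],[[0,0,0],[0,0,-0.03],1],[[0,0,0],[0,0,0],1]]'
```

```text
time: 46.2
tool_pos: [0.412, 0.1292, 0.068]
ee_rot: [3.141, -0.0, -0.001]
wrist_force: [-4.2, -0.8, 11.0]
width: 0.0004
finger_force: 5.5
```

Contact is at the shut height with 11 N. Retreat and check.

```bash
python3 -m handwheel '[[[0,0,0],[0,0,0.3],1],[[0,0,0],[0,0,0.5],1],[[0,0,0],[0,0,0.6],1],[[0,0,0],[0,0.4,0.6],1],[[0,0,0],[0,0.9,0.3],1]]' >/dev/null
python3 -m handwheel '[[[0,0,0],[-0.3,0.9,0],1],[[0,0,0],[-0.3,0.9,0],1],[[0,0,0],[-0.3,0.9,0],1],[[0,0,0],[-0.3,0.9,0],1],[[0,0,0],[0,0,0],1]]'
python3 -m handwheel '[[[0,0,0],[0,0,0],1],[[0,0,0],[0,0,0],1],[[0,0,0],[0,0,0],1]]' >/dev/null
python3 - <<'E'
from m import *
p,d=snap('scene','scene7.png');cv2.imwrite('pics/c7.png',cv2.resize(p[140:345,250:490,::-1],None,fx=2.4,fy=2.4))
e=snap('top')[1]
for c,D in(('scene',d),('top',e)):
    W=world(c,D)
    for x in(.405,.42,.435,.48,.52,.56):
        s=W[(abs(W[...,0]-x)<.005)&(abs(W[...,1]-.13)<.07)];print(c,x,np.median(s[:,2]))
E
```

```text
time: 47.2
tool_pos: [0.3494, 0.3785, 0.1805]
ee_rot: [-3.14, 0.001, 0.006]
wrist_force: [0.3, -0.6, -0.3]
width: 0.0006
finger_force: 0.0
scene 0.405 0.035618436196094394
scene 0.42 0.044487826166870637
scene 0.435 0.04450435189958146
scene 0.48 0.08463473435697189
scene 0.52 0.08479133870133115
scene 0.56 0.08470300981057055
top 0.405 0.043211126510646625
top 0.42 0.04337100293796059
top 0.435 0.04344021472465531
top 0.48 0.0834073634632081
top 0.52 0.08387079779162965
top 0.56 0.0837607365863886
```

View pics/c7.png

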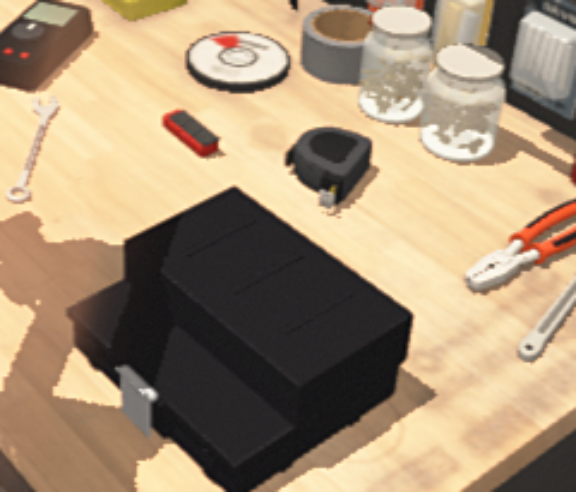

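The lid is flat and shut: panel at 43 mm, hood at 83 mm, catch at (138,395) over the edge. The bench is clear of loose parts, and the bystander items are where they were.

```bash
python3 -c "
from bench import robot
print(robot.close_job())"
```

```text
the job is handed in; nothing more can be done
None
```

The job is handed in: I turned the tray and seated it home, put three bolts in separate raised compartments and two nuts in the trough, and pressed the lid shut under its catch; the hand-in returned no verdict.

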